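# Free the snapped-in filter cartridge and lay it in the tray

### The job

The filter cartridge of the white air sampler has to come out for cleaning. Pinch its two green release tabs fully together, swing that end up so that the lip at the other end, still hooked under its ledge, can then be drawn out, never forcing it, and lay the cartridge gently in the white tray, flat with the tabs upward. Leave the beaker, the blue-capped and yellow-capped bottles and the slide box where they stand.

Things in the scene. Friction and masses are not known exactly. Their poses are not given: they have to be found in the camera images.
- sampler: white bench air sampler, fixed, 170 x 120 x 60 mm (x, y, z). Origin: centre of its underside; z up, x from the tab and control panel end to the ledge end. Bay in the top: floor z 36, rim z 60, x -70 to 75, y -33.5 to 33.5. Two dark keepers (x -64 to -36, z 54 to 60) stick in from the bay's sides as far as y -26 and 26, over the tabs' barbs. A dark ledge (z 54 to 60) covers the bay from x 63.5 on.
- bay_ledge (a point): middle of the lower front edge of the ledge: x 63.5, z 54 mm in the sampler's frame, same axes. The cartridge's lip is hooked under it. With the tabs held pinched, swing the tab end up about this edge by at least 0.25 rad (0.35 is ample) so that the frame's shoulders clear the keepers; then draw the cartridge some 20 to 30 mm along the sampler's -x and lift it off.
- cartridge: black filter cartridge, white pleats, loose, 0.12 to 0.2 kg. Starts home on the bay floor, axes parallel to the sampler's, origin straight above the sampler's. Origin on its underside, z up. In mm: frame x -30 to 60, y -32 to 32, z 0 to 20; lip x 60 to 70, y -24 to 24, z 10 to 16; upright grip x -67 to -30, y -10 to 10, z 6 to 66, a green tab on either side. Centre of mass about x -8.
- cartridge_grip (a point): point midway between the two green tabs at the height to pinch: x -50, y 0, z 47 mm in the cartridge's frame (23 above the sampler's rim when home), same axes. Tab faces look along +y and -y, are 24 wide (x), reach 15 below to 14 above this point; 48 over both when free, 34 fully pinched. Pinched with about 20 N they stand on their stops and the cartridge can be carried by them.
- cartridge_center (a point): centre of the cartridge's length, width and frame thickness: x = 2, y = 0, z = 10 in its frame
- cartridge_lip (a point): middle of the edge of the cartridge's lip: x = 70, y = 0, z = 13 in its frame
- tab_left (a joint): travel of the green tab on the cartridge's +y side: 0 free, 0.007 m fully pushed in towards the grip. Sprung: about 3 N to start, 9 N at the end. Its barb is clear of the keeper from 0.0045 on if the cartridge is central (sideways play 1.5 mm).
- tab_right (a joint): the same for the green tab on the -y side
- tray: white open tray, loose, 0.5 kg, 212 x 312 x 59 mm (x, y, z), origin at the centre of its underside; floor at 5 to 9 mm, about 155 mm (x) by 250 mm (y) of flat floor inside sloping walls
- beaker: bystander, loose, origin at the centre of its underside: clear glass beaker, 56 mm across, 70 mm high
- blue_bottle: bystander, loose, origin at the centre of its underside: white bottle with a blue cap, 48 mm across, 95 mm high
- dropper: bystander, loose, origin at the centre of its underside: small bottle with a yellow cap, 33 mm across, 72 mm high
- slides: bystander, loose, origin at the centre of its underside: flat white and green slide box, 58 x 80 x 24 mm (x, y, z)

How it is judged (in metres and radians):
On the way, in this order (a step that is already met when the one before it is completed fails the run):
1. both tabs are pinched in while the cartridge is still home in its bay (value of joint each of tab_left, tab_right above 0.0045 m and z of cartridge_center in the frame of sampler below 0.056 m), for 0.1 s.
2. the tab end is swung up by more than 0.12 rad with the lip still under the ledge (angle between cartridge's own z axis and vertical above 0.12 rad and x of cartridge_lip in the frame of sampler above 0.0635 m and z of cartridge_lip in the frame of sampler below 0.058 m), for 0.05 s.
At the end, for the whole second after the job is handed in: the cartridge lies at rest on the floor of the white tray, inside its walls, tabs upward and level within 0.12 rad, both tabs let go and sprung out again; the tray stands flat on the worktop; beaker, both small bottles and slide box are within 30 mm of where they stood (x of cartridge_center in the frame of tray between -0.08 and 0.08 m and y of cartridge_center in the frame of tray between -0.125 and 0.125 m and z of cartridge_center in the frame of tray below 0.026 m and height (world z) of cartridge_center above 0.01 m and height (world z) of cartridge_grip above 0.045 m and angle between cartridge's own z axis and vertical below 0.12 rad and linear speed of cartridge below 0.02 m/s and value of joint each of tab_left, tab_right below 0.002 m and height (world z) of tray below 0.01 m and angle between tray's own z axis and vertical below 0.1 rad and distance of each of beaker, blue_bottle, dropper, slides from where it was at the start of the episode below 0.03 m); the robot touches nothing.
It fails at once if the cartridge is forced: more than 60 N between it and the sampler (contact force between cartridge and sampler above 60 N).
It fails at once if the cartridge is dropped or thrown (faster than 0.9 m/s) (linear speed of cartridge above 0.9 m/s).
It fails at once if the beaker, a small bottle or the slide box is knocked away (30 mm) or over (distance of any of beaker, blue_bottle, dropper, slides from where it was at the start of the episode above 0.03 m or angle between any of beaker, blue_bottle, dropper, slides's own z axis and vertical above 0.5 rad).
It also fails if it takes over 45 s, if anything falls off the work surface, if the arm or the gripper's body presses on something with over 40 N, if the wrist force passes 120 N, or if a joint passes its speed limit or range.

### The arm

A 7-joint arm with a two-finger parallel gripper is mounted at the origin on a cart in front of the work surface, level with it; the furniture and walls round the work are solid. World frame = base frame: x ahead of the robot, y to its left, z up, the work surface at z = 0. Lengths are in m, angles in degrees, forces in N, time in s.
With the tool pointing down it reaches from about 0.35 to 0.9 m from the base axis. Payload 8.1 kg.
Tool frame: the origin (TCP) lies between the finger pads; the fingertips stand 14 mm ahead of it and the grasp point (between the pads) lies 5 mm behind it; z points along the fingers, x is the direction in which the jaws open and shut, and the axes are right-handed (so a half turn about z gives the same grasp; the last joint's range is limited). The gripper opens to 92 mm and grips with 3 to 60 N. Pads are 19 mm wide; open, the fingers measure 130 mm over their backs; the gripper's body (75 mm by 190 mm) begins 47 mm behind the grasp point.
Start: joints at [-69.19, 24.895, 1.432, 90.138, -0.665, 64.973, -4.303], TCP at [0.281, 0.558, 0.241] pointing down, gripper open.
Joint ranges: [-149.89, 149.89], [-25.12, 119.58], [-72.63, 75.52], [4.76, 147.25], [-75.54, 255.54], [6.69, 114.76], [-157.13, 157.13]. Speed limits (degrees/s): [127.2, 127.2, 172.46, 172.46, 180, 180, 180].

### API

Orientations are given as a 3x3 rotation matrix whose columns are the frame's x, y, z axes.
In Python, from station import observe, eyes, workorder gives the robot as it stands.
- The arm moves only by the shell command python3 -m jog 'ROWS' [OPENING] [FORCE]. ROWS is JSON, a list of rows, each a list of 2 entries, a list of its own where there are three numbers: the shift along the tool's x, y, z in units of 25 mm (1.0 is 25 mm), then the turn about the tool's z in units of 6 degrees (1.0 is 6 degrees). In form: [[[tx, ty, tz], spin], ...]. A call has 1 to 20 rows; each row is the pose to reach, as a shift and turn from the pose commanded when the call began, along the tool's axes at that moment; what a row does not reach only later rows make up. A row lasts 1/12 s, in which the tool goes at most 41.7 mm and 7.16 degrees, less where a joint would pass 70% of its speed; a pose out of reach is approached as far as the arm can. A call with a gripper value outside its range is refused whole. OPENING is the finger opening in mm, from 0 to 91.8, set as the call begins (- or left out, the last holds). The fingers move at their own pace and stop on an object; FORCE is the grip in N (left out, the last holds). Time passes only in rows, so rows that repeat a pose let the fingers close. It gives the time, the measured TCP pose, the force and the opening at its end, in the units of the state.
- observe(): the state, without advancing time (a new reading comes with each control period).
- eyes.capture(name): name is "scene" or "top" or "wrist"; returns a dict with "img" (384x512x3 uint8, red, green, blue), "fx", "fy", "cx", "cy" (pixels), "origin" and "orientation" of the camera in the world. Camera axes: x right, y up, looking along -z (the intrinsics and any distortion apply to the point x, -y, -z); pixel columns grow to the right and rows downward; lengths in m; the calibration is good to about 2 mm. A picture is of the moment at which its call begins. There is no depth.
- workorder.sign_off(): hands the job in, once; it reports no verdict.
The state is a dict: "time": time; "joints": joint angles; "joint_vel": joint speeds; "effort": joint torques, N m; "eef_pos": TCP position; "ee_rot": TCP orientation; "force": force on the tool from outside, world axes, zero at the start; "moment": the same for the moment, N m; "grip_width": finger opening in m.
Only numpy, scipy, OpenCV 4.12 (cv2) and the standard library are available. Lean on these libraries where they do the work, as an engineer would, in place of code of your own. Each camera call takes 0.05 s, during which the arm holds its last target.

## Working session

There is one attempt and no reset: what is moved stays moved. The work goes in short steps, Python scripts to look and compute and a shell command to move; the robot and the scene stay as the last step left them, time stands still between calls to the robot, and variables do not carry over. Pictures are saved under pics/ and viewed, and the job is handed in when it is done.

```bash
ls; mkdir -p pics; python3 - <<'E'
from station import observe, eyes
import cv2
s=observe()
for k,v in s.items(): print(k,v)
for n in ["scene","top","wrist"]:
    c=eyes.capture(n)
    cv2.imwrite(f"pics/{n}0.png",c["img"][:,:,::-1])
    print(n,{k:v for k,v in c.items() if k!="img"})
E
```

```text
pics
time 0.0
joints [-69.18963909  24.93659473   1.43000051  90.18985702  -0.665223
  64.97353148  -4.30335594]
joint_vel [-0.02536104  0.0003929  -0.01585918  0.03214513  0.05073672  0.03124363
  0.07952326]
effort [-4.83200729e-04 -6.67857814e+01  9.84119475e-01 -3.14453673e+01
 -6.06610486e-02  4.28656884e-02  1.43563775e-04]
eef_pos [0.28053137 0.55794481 0.23993814]
ee_rot [[ 4.49206908e-01  8.93427553e-01 -6.00651371e-04]
 [ 8.93426332e-01 -4.49207291e-01 -1.48301714e-03]
 [-1.59478535e-03  1.29543795e-04 -9.99998720e-01]]
force [-1.01687988 -0.37613304 -0.06765202]
moment [0.03123387 0.01332975 0.0374584 ]
grip_width 0.09160155266996843
scene {'fx': 467.10488799564985, 'fy': 467.10488799564985, 'cx': 264.02336835900775, 'cy': 196.06298432409153, 'origin': array([-0.06770637, -0.65195102,  0.6298401 ]), 'orientation': array([[ 0.67315453,  0.38725947, -0.62999451],
       [-0.73942015,  0.36513865, -0.56562497],
       [ 0.01099171,  0.84658364,  0.53214219]])}
top {'fx': 350.3864813457507, 'fy': 350.3864813457507, 'cx': 256.21742516287725, 'cy': 190.0254557089162, 'origin': array([ 0.45234085, -0.06222302,  0.91066261]), 'orientation': array([[-0.00989287,  0.98971148, -0.14273514],
       [-0.99963463, -0.00619769,  0.02630974],
       [ 0.02515443,  0.14294327,  0.98941118]])}
wrist {'fx': 278.1256068186607, 'fy': 278.1256068186607, 'cx': 252.42986214178552, 'cy': 193.89986823446347, 'origin': array([0.20766745, 0.59535904, 0.38453673]), 'orientation': array([[ 0.4490353 , -0.85178611, -0.26986613],
       [ 0.89351282,  0.4275703 ,  0.13718045],
       [-0.00146166, -0.30272771,  0.95307597]])}
```

View pics/scene0.png

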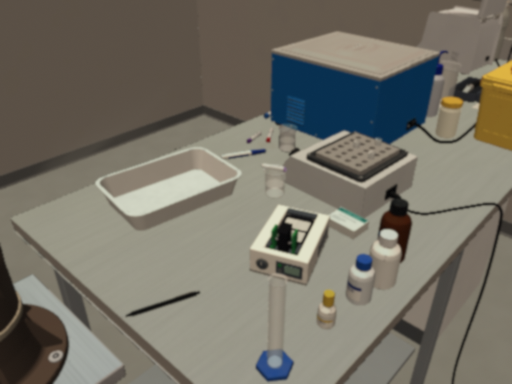

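View pics/top0.png

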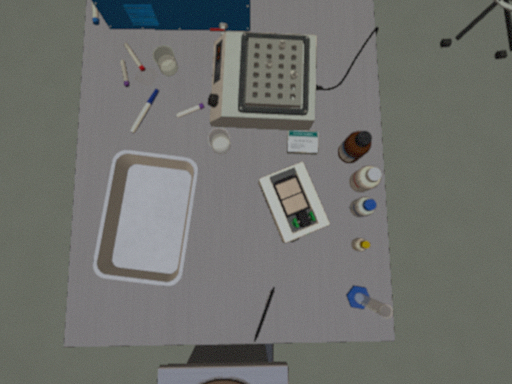

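View pics/wrist0.png

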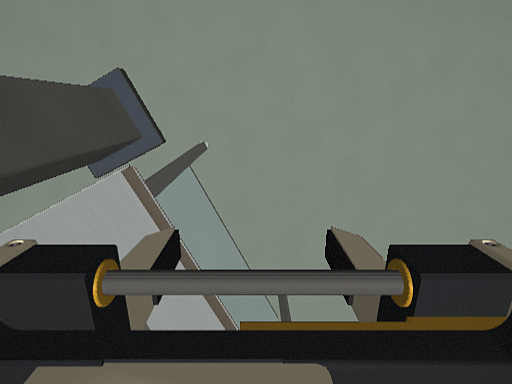

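The scene view shows the sampler at about (290,243), the tray at (170,185), the beaker at (275,180), and the blue and yellow bottles at (360,280) and (327,310). In the top view the sampler is at (294,202) with its tabs at (303,218), the tray at (147,217), and the slide box at (303,143). The wrist camera only sees the table edge. Next I'll enlarge and measure.

```bash
cat > h.py <<'E'
import numpy as np, cv2
from station import observe, eyes
def cap(n,save=None):
    c=eyes.capture(n)
    if save: cv2.imwrite(f"pics/{save}.png",c["img"][:,:,::-1])
    return c
def ray(c,u,v):
    d=c["orientation"]@np.array([(u-c["cx"])/c["fx"],-(v-c["cy"])/c["fy"],-1.0])
    return c["origin"],d/np.linalg.norm(d)
def onz(c,u,v,z):
    o,d=ray(c,u,v); return o+d*(z-o[2])/d[2]
def proj(c,P):
    p=c["orientation"].T@(np.asarray(P)-c["origin"])
    return c["cx"]+c["fx"]*p[0]/-p[2], c["cy"]-c["fy"]*p[1]/-p[2]
def tri(*rs):
    A=np.zeros((3,3));b=np.zeros(3)
    for o,d in rs:
        M=np.eye(3)-np.outer(d,d);A+=M;b+=M@o
    P=np.linalg.solve(A,b)
    return P,[float(np.linalg.norm((np.eye(3)-np.outer(d,d))@(P-o))) for o,d in rs]
def crop(c,x0,x1,y0,y1,k,name):
    im=c["img"][y0:y1,x0:x1,::-1]
    cv2.imwrite(f"pics/{name}.png",cv2.resize(im,None,fx=k,fy=k,interpolation=cv2.INTER_CUBIC))
E
python3 - <<'E'
from h import *
t=cap("top");s=cap("scene")
crop(t,250,340,155,245,6,"t1");crop(s,240,340,195,285,6,"s1")
crop(t,85,210,140,290,4,"t2")
E
```

```text
(no output)
```

View pics/t1.png

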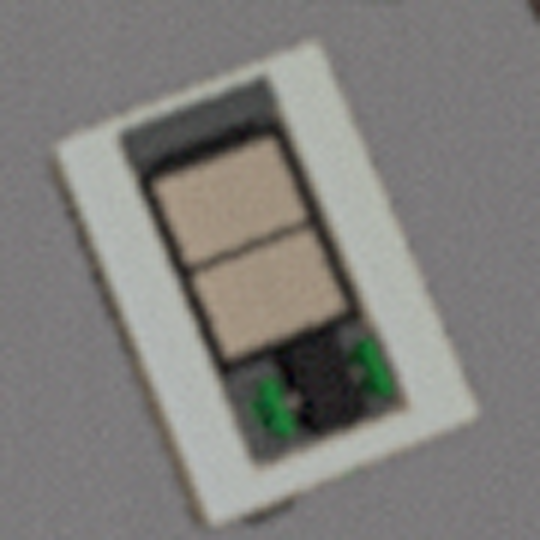

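View pics/s1.png

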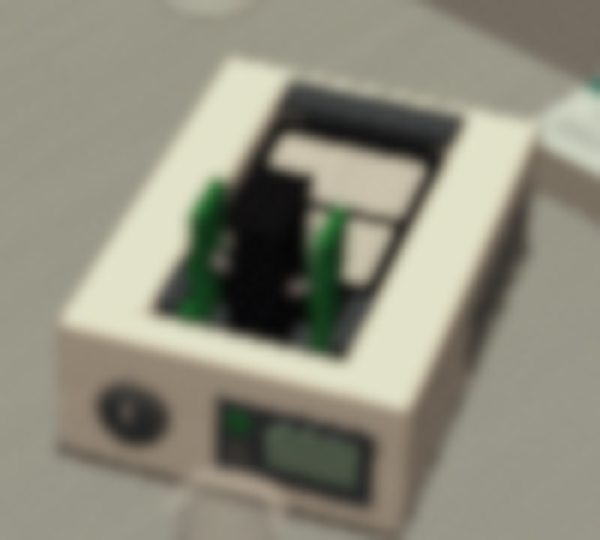

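View pics/t2.png

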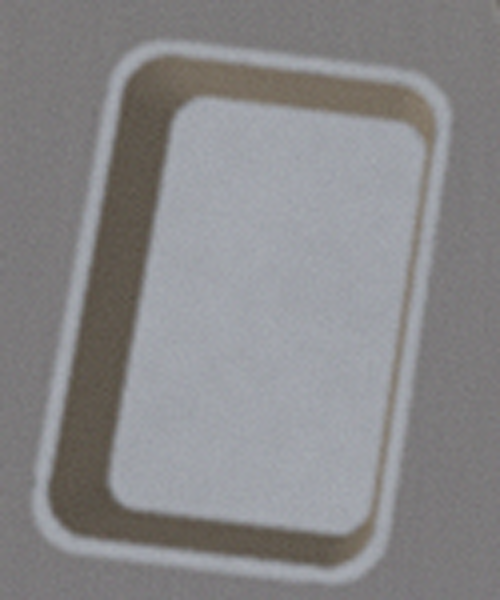

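```bash
python3 - <<'E'
from h import *
t=cap("top");s=cap("scene")
f=lambda p,x0,y0,k:((p[0]+.5)/k-.5+x0,(p[1]+.5)/k-.5+y0)
T=dict(FL=(208,528),FR=(480,412),BR=(320,38),BL=(55,147))
S=dict(FL=(62,322),FR=(408,408),BR=(540,126),BL=(230,58))
P={}
for k in T:
    a=f(T[k],250,155,6);b=f(S[k],240,195,6)
    X,r=tri(ray(t,*a),ray(s,*b)); Z=onz(t,*a,.06); Z2=onz(s,*b,.06); P[k]=(Z+Z2)/2
    print(k,X.round(4),np.round(r,4),Z.round(4),Z2.round(4))
for a,b in[("FL","FR"),("FR","BR"),("BR","BL"),("BL","FL")]: print(a,b,np.linalg.norm(P[a]-P[b]))
c=sum(P.values())/4
d=(P["BL"]+P["BR"]-P["FL"]-P["FR"]); yw=np.degrees(np.arctan2(d[1],d[0]))
e=(P["FL"]+P["BL"]-P["FR"]-P["BR"]); yw2=np.degrees(np.arctan2(-e[0],e[1]))
print("sampler",c,yw,yw2)
# green tabs
for n,c_ in(("top",t),("scene",s)):
    hsv=cv2.cvtColor(c_["img"],cv2.COLOR_RGB2HSV)
    m=cv2.inRange(hsv,(50,110,40),(75,255,255))
    N,l,st,ce=cv2.connectedComponentsWithStats(m)
    for i in range(1,N):
        if st[i,4]>5: print(n,st[i],ce[i])
# tray corners: rim outer from crop t2 intersection of edges at z .059
for p in[(115,45),(452,80),(388,582),(35,550),(280,310)]:
    q=f(p,85,140,4);print("tray",p,onz(t,*q,.059).round(4))
for p in[(172,97),(427,125),(370,535),(108,510)]:
    q=f(p,85,140,4);print("floor",p,onz(t,*q,.007).round(4))
E
```

```text
FL [ 0.4478 -0.1522  0.058 ] [0.0013 0.0013] [ 0.4468 -0.1511  0.06  ] [ 0.447  -0.1547  0.06  ]
FR [ 0.4919 -0.2625  0.0585] [0.0007 0.0007] [ 0.4923 -0.2626  0.06  ] [ 0.4898 -0.2631  0.06  ]
BR [ 0.6474 -0.2017  0.0589] [0.0006 0.0006] [ 0.6476 -0.202   0.06  ] [ 0.6454 -0.2023  0.06  ]
BL [ 0.6026 -0.0916  0.0599] [0.0004 0.0004] [ 0.6023 -0.0914  0.06  ] [ 0.6028 -0.0919  0.06  ]
FL FR 0.11850039112030812
FR BR 0.16690693484640093
BR BL 0.11893620677910505
BL FL 0.16722925697713634
sampler [ 0.54675974 -0.17738871  0.06      ] 21.40801299071005 21.780067790271623
top [309 212   6   9  34] [311.64705882 216.20588235]
top [292 218   7  10  42] [295.04761905 222.64285714]
scene [270 227   7  21  71] [273.54929577 238.        ]
scene [291 231   6  22  73] [293.64383562 241.94520548]
scene [278 264   4   3   9] [279.33333333 264.88888889]
tray (115, 45) [0.6752 0.2672 0.059 ]
tray (452, 80) [0.6522 0.0596 0.059 ]
tray (388, 582) [0.3503 0.0928 0.059 ]
tray (35, 550) [0.3713 0.2991 0.059 ]
tray (280, 310) [0.5107 0.1609 0.059 ]
floor (172, 97) [0.6538 0.2488 0.007 ]
floor (427, 125) [0.6344 0.0829 0.007 ]
floor (370, 535) [0.3729 0.1141 0.007 ]
floor (108, 510) [0.3902 0.2774 0.007 ]
```

```bash
cat >> h.py <<'E'
def plan(target,ang):
    """target TCP, desired world angle (deg) of tool x; prints units for jog"""
    s=observe();R=s["ee_rot"];d=R.T@(np.asarray(target)-s["eef_pos"])
    a=np.degrees(np.arctan2(R[1,0],R[0,0]))
    sp=-(ang-a)
    print("time",round(s["time"],2),"pos",s["eef_pos"].round(4),"ang",round(a,2),"units",(d/0.025).round(2),"spin",round(sp/6,2),"alt",round((sp%360)/6,2))
    return d/0.025
E
python3 - <<'E'
from h import *
plan([0.5005,-0.1956,0.20],-68.4)
E
```

```text
time 0.35 pos [0.2807 0.5583 0.2406] ang 63.31 units [-22.99  21.4    1.63] spin 21.95 alt 21.95
```

```bash
python3 -m jog '[[[-5.75,5.35,0],4],[[-11.5,10.7,0],10],[[-23,21.4,0],22],[[-23,21.4,0],22],[[-23,21.4,0],22],[[-23,21.4,0],22],[[-23,21.4,0],22],[[-23,21.4,0],22],[[-23,21.4,0],22],[[-23,21.4,0],22],[[-23,21.4,0],22],[[-23,21.4,0],22],[[-23,21.4,0],22],[[-23,21.4,0],22],[[-23,21.4,0],22],[[-23,21.4,0],22],[[-23,21.4,0],22],[[-23,21.4,0],22],[[-23,21.4,0],22],[[-23,21.4,1.6],22]]' 75
python3 - <<'E'
from h import *
plan([0.5005,-0.1956,0.20],-68.4)
E
```

```text
time: 2.02
eef_pos: [0.5051, -0.2055, 0.2066]
ee_rot: [[0.353, -0.936, 0.013], [-0.936, -0.353, -0.008], [0.012, -0.009, -1.0]]
force: [2.2, 0.0, 0.7]
grip_width: 0.075
time 2.02 pos [ 0.5051 -0.2055  0.2066] ang -69.33 units [-0.44  0.03  0.26] spin -0.15 alt 59.85
```

```bash
python3 -m jog '[[[0,0,0],0],[[0,0,0],0],[[0,0,0],0]]'
python3 - <<'E'
from h import *
plan([0.5005,-0.1956,0.20],-68.4)
print(observe()["joints"],observe()["ee_rot"].round(4))
c=cap("wrist","w1")
E
```

```text
time: 2.27
eef_pos: [0.5006, -0.1951, 0.2016]
ee_rot: [[0.364, -0.931, 0.0], [-0.931, -0.364, 0.0], [-0.0, -0.0, -1.0]]
force: [-0.1, 0.6, -0.5]
grip_width: 0.0749
time 2.27 pos [ 0.5006 -0.1951  0.2016] ang -68.64 units [0.02 0.01 0.06] spin -0.04 alt 59.96
[-16.63686756  22.51259549  43.80822593 107.85921919 -18.4692989
  56.89535825 -33.3930191 ] [[ 3.642e-01 -9.313e-01  0.000e+00]
 [-9.313e-01 -3.642e-01  3.000e-04]
 [-3.000e-04 -2.000e-04 -1.000e+00]]
```

View pics/w1.png

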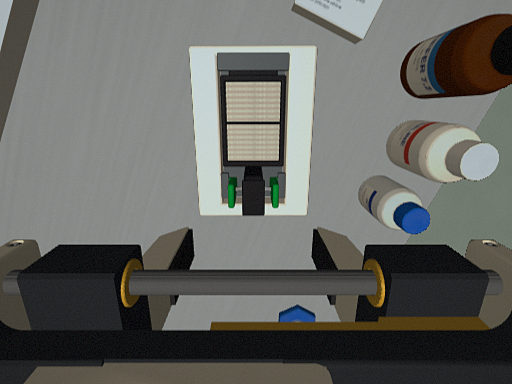

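```bash
python3 - <<'E'
from h import *
w=cap("wrist");t=cap("top");s=cap("scene")
g=cv2.cvtColor(w["img"],cv2.COLOR_RGB2GRAY)
m=cv2.inRange(w["img"][...,:].min(2),185,255)
N,l,st,ce=cv2.connectedComponentsWithStats(m)
i=l[130,205] or l[200,205]
mm=(l==i).astype(np.uint8); print(st[i])
cn=max(cv2.findContours(mm,cv2.RETR_EXTERNAL,cv2.CHAIN_APPROX_NONE)[0],key=cv2.contourArea)
ap=cv2.approxPolyDP(cv2.convexHull(cn),6,True)[:,0]
P=[]
for p in ap: q=onz(w,*p,.06);P.append(q);print(p,q.round(4))
P=np.array(P)
if len(P)==4:
    print("c",P.mean(0)); 
    for k in range(4): d=P[(k+1)%4]-P[k];print(np.linalg.norm(d).round(4),np.degrees(np.arctan2(d[1],d[0])).round(2))
res={}
for n,c_ in(("w",w),("t",t),("s",s)):
    hsv=cv2.cvtColor(c_["img"],cv2.COLOR_RGB2HSV)
    mk=cv2.inRange(hsv,(50,110,40),(75,255,255))
    N,l,st,ce=cv2.connectedComponentsWithStats(mk)
    for i in range(1,N):
        if st[i,4]>20: print(n,st[i],ce[i])
crop(w,180,330,150,225,5,"w2")
crop(t,285,320,205,235,16,"t3")
E
```

```text
[ 190   48  125  167 8509]
[314  48] [ 0.6466 -0.1994  0.06  ]
[306 212] [ 0.4958 -0.2607  0.06  ]
[201 214] [ 0.4512 -0.1535  0.06  ]
[190  49] [ 0.6039 -0.0926  0.06  ]
c [ 0.54937697 -0.17653201  0.06      ]
0.1628 -157.89
0.116 112.56
0.1643 21.77
0.115 -68.18
w [228 178   9  30 197] [231.17258883 191.37055838]
w [269 178  10  30 224] [273.86607143 191.73214286]
s [270 227   7  21  73] [273.5890411  237.94520548]
s [291 231   6  22  72] [293.68055556 241.86111111]
```

View pics/w2.png

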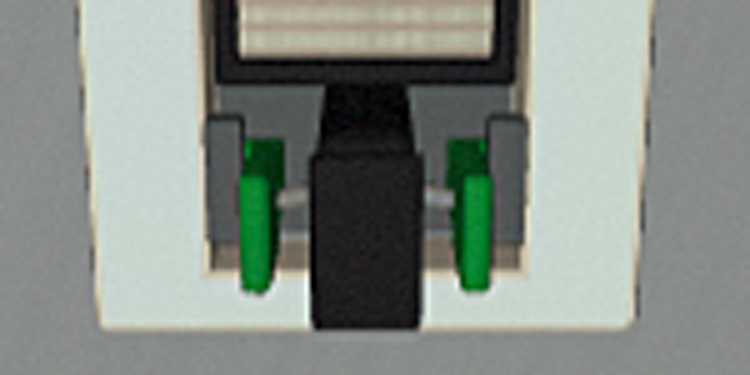

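View pics/t3.png

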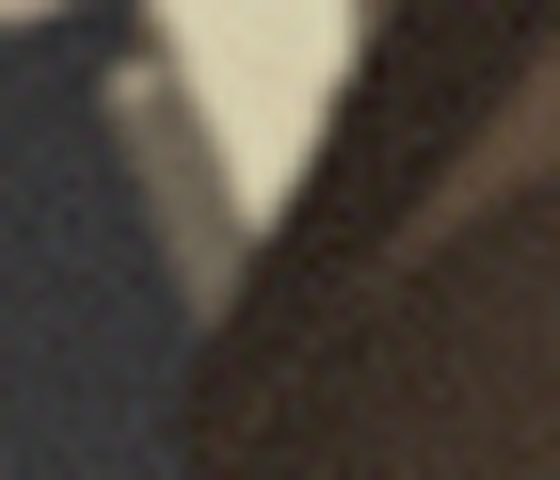

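```bash
python3 - <<'E'
from h import *
w=cap("wrist");s=cap("scene")
f=lambda p,x0,y0,k:((p[0]+.5)/k-.5+x0,(p[1]+.5)/k-.5+y0)
crop(s,260,305,220,265,12,"s2")
Q=[]
for a,b in[((255,233),(212,188)),((477,233),(335,214))]:
    A=f(a,180,150,5);B=f(b,240,195,6)
    X,r=tri(ray(w,*A),ray(s,*B));Z=onz(w,*A,.097);Q.append(Z);print(X.round(4),np.round(r,4),Z.round(4))
m=(Q[0]+Q[1])/2;d=Q[0]-Q[1];print(m,np.linalg.norm(d),np.degrees(np.arctan2(-d[0],d[1])))
y=np.radians(21.7);print("from sampler",[.548-.05*np.cos(y),-.177-.05*np.sin(y)])
E
```

```text
[ 0.4956 -0.1754  0.0981] [0.0002 0.0002] [ 0.4952 -0.1753  0.097 ]
[ 0.5111 -0.2141  0.0989] [0.0001 0.0001] [ 0.5105 -0.2144  0.097 ]
[ 0.50282008 -0.19484665  0.097     ] 0.0419098335722044 21.396358929038538
from sampler [np.float64(0.5015433714232972), np.float64(-0.19548733786369146)]
```

View pics/s2.png

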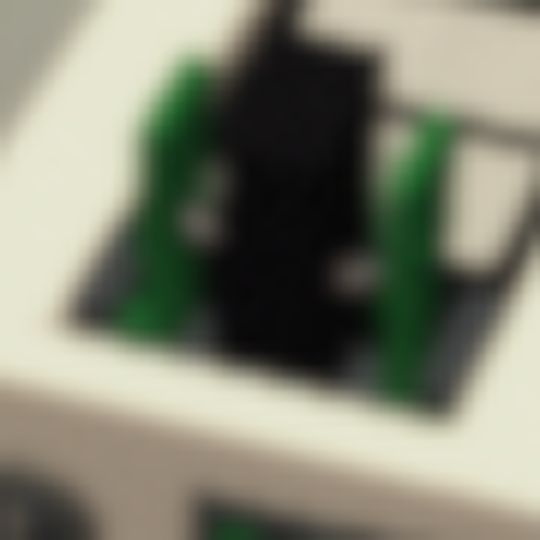

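Triangulated tab tops are at z≈0.098, which fits the expected 0.097. The midpoint is (0.502, -0.195) and the yaw about 21.6°. Next I descend around the tabs.

```bash
python3 - <<'E'
from h import *
plan([0.502,-0.195,0.081],-68.4)
E
python3 -m jog '[[[0,-0.05,1],0],[[0,-0.05,2],0],[[0,-0.05,3],0],[[0,-0.05,3.7],0],[[0,-0.05,4.3],0],[[0,-0.05,4.7],0],[[0,-0.05,4.8],0],[[0,-0.05,4.8],0]]'
python3 - <<'E'
from h import *
plan([0.502,-0.195,0.081],-68.4)
w=cap("wrist","w3");s=cap("scene","s3")
crop(s,220,340,180,280,6,"s3")
E
```

```text
time 2.57 pos [ 0.5009 -0.1951  0.2016] ang -68.62 units [ 0.01 -0.03  4.83] spin -0.04 alt 59.96
time: 3.23
eef_pos: [0.5016, -0.195, 0.0806]
ee_rot: [[0.364, -0.932, -0.0], [-0.932, -0.364, 0.0], [-0.0, 0.0, -1.0]]
force: [0.4, 0.8, 0.0]
grip_width: 0.0747
time 3.23 pos [ 0.5016 -0.195   0.0806] ang -68.68 units [ 0.   -0.02 -0.01] spin -0.05 alt 59.95
```

View pics/w3.png

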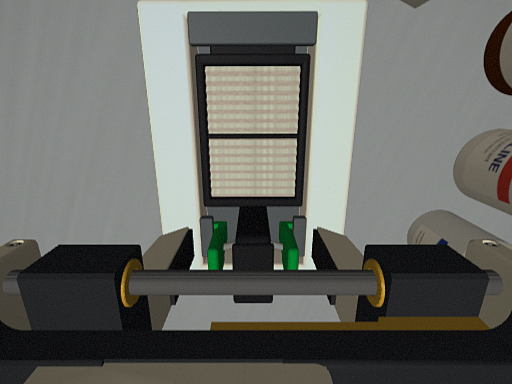

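View pics/s3.png

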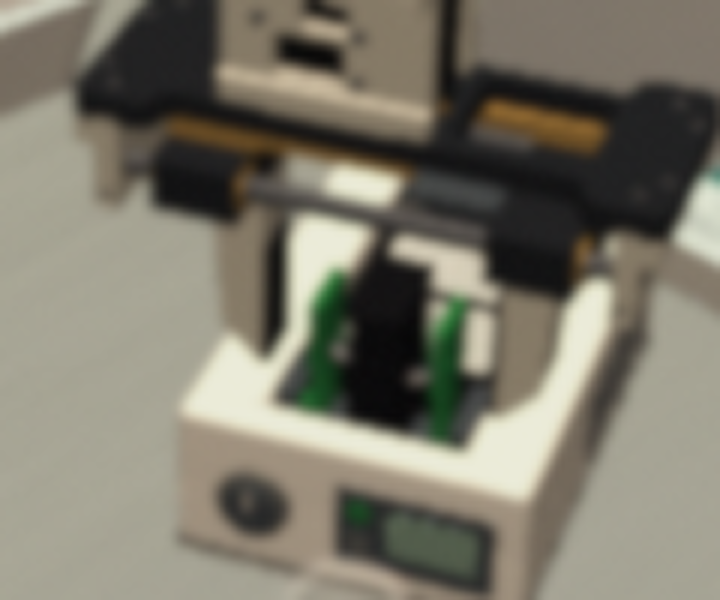

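The pads at (185,265) and (318,265) straddle the tabs at (216,245) and (288,245) symmetrically, so I close.

```bash
python3 -m jog '[[[0,0,0],0],[[0,0,0],0],[[0,0,0],0],[[0,0,0],0],[[0,0,0],0],[[0,0,0],0],[[0,0,0],0],[[0,0,0],0],[[0,0,0],0],[[0,0,0],0],[[0,0,0],0],[[0,0,0],0]]' 28 25
python3 - <<'E'
from h import *
s=observe();print(s["force"],s["moment"],s["grip_width"])
w=cap("wrist","w4");s=cap("scene","s4")
crop(w,130,380,170,350,3,"w4")
E
```

```text
time: 4.33
eef_pos: [0.5015, -0.1954, 0.0811]
ee_rot: [[0.363, -0.932, 0.0], [-0.932, -0.363, 0.0], [-0.0, -0.0, -1.0]]
force: [-3.3, 0.2, 8.1]
grip_width: 0.0315
[-3.33272823  0.18283103  8.05954061] [0.04536538 0.64844524 0.03837851] 0.031465241883408844
```

View pics/w4.png

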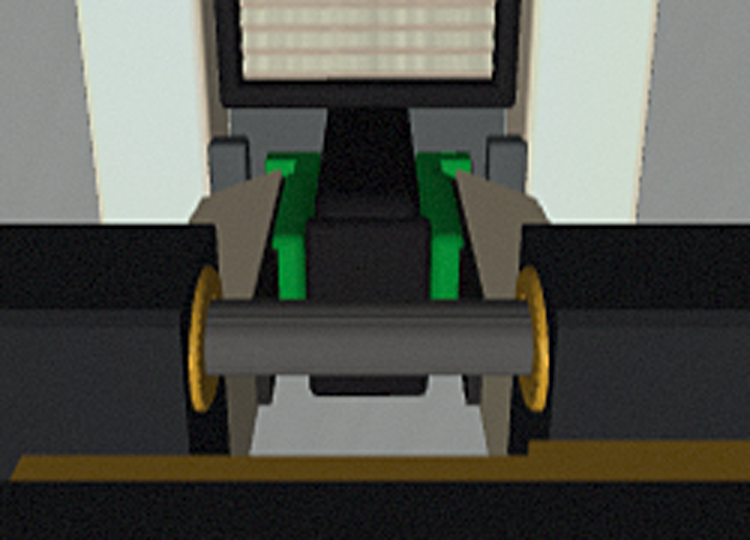

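The tabs are pinched: the barbs at (280,160) and (455,160) are clear of the keepers at (230,165) and (505,165). I'll start the swing slowly along the arc and watch the force.

```bash
python3 -m jog '[[[0,-0.02,-0.06],0],[[0,-0.03,-0.12],0],[[0,-0.05,-0.18],0],[[0,-0.06,-0.23],0],[[0,-0.08,-0.29],0],[[0,-0.1,-0.34],0],[[0,-0.12,-0.4],0],[[0,-0.14,-0.45],0],[[0,-0.14,-0.45],0],[[0,-0.14,-0.45],0]]'
python3 - <<'E'
from h import *
s=observe();print(s["force"],s["moment"],s["grip_width"])
w=cap("wrist","w5");s=cap("scene","s5")
crop(s,220,340,180,280,6,"s5")
E
```

```text
time: 5.27
eef_pos: [0.5049, -0.1938, 0.092]
ee_rot: [[0.364, -0.932, 0.0], [-0.932, -0.364, 0.0], [-0.0, -0.0, -1.0]]
force: [-0.3, -0.1, -3.2]
grip_width: 0.0314
[-0.29931651 -0.08162275 -3.22476423] [-0.15594607  0.40489341 -0.03146505] 0.031354584552036845
```

View pics/w5.png

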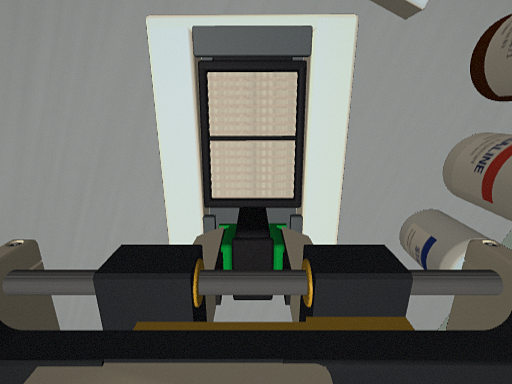

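View pics/s5.png

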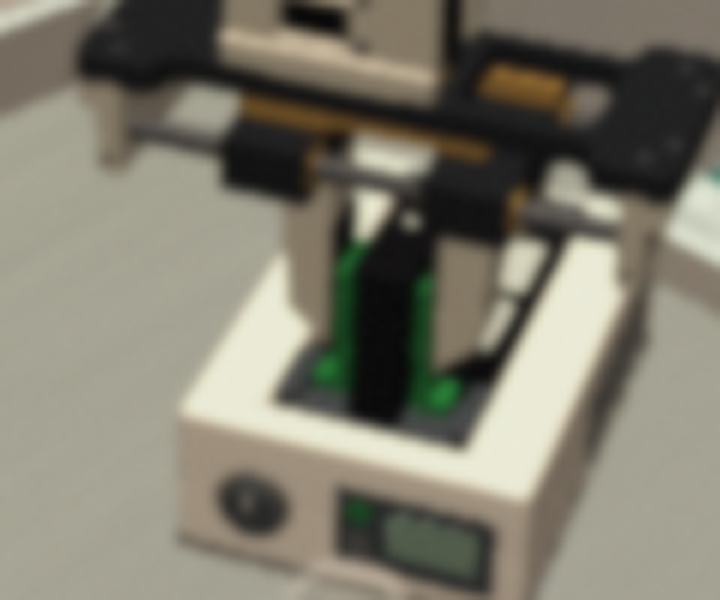

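The tab end is rising, the barbs are above the keepers' level, and the force is only 3 N. I continue to about 0.35 rad.

```bash
python3 -m jog '[[[0,-0.03,-0.07],0],[[0,-0.06,-0.15],0],[[0,-0.08,-0.22],0],[[0,-0.11,-0.29],0],[[0,-0.15,-0.36],0],[[0,-0.18,-0.43],0],[[0,-0.22,-0.5],0],[[0,-0.25,-0.57],0],[[0,-0.29,-0.64],0],[[0,-0.29,-0.64],0]]'
python3 - <<'E'
from h import *
s=observe();print(s["force"],s["moment"],s["grip_width"])
w=cap("wrist","w6")
E
python3 -m jog '[[[0,-0.04,-0.07],0],[[0,-0.08,-0.13],0],[[0,-0.12,-0.2],0],[[0,-0.16,-0.27],0],[[0,-0.2,-0.33],0],[[0,-0.24,-0.4],0],[[0,-0.24,-0.4],0]]'
python3 - <<'E'
from h import *
s=observe();print(s["force"],s["moment"],s["grip_width"])
w=cap("wrist","w7");s=cap("scene","s7")
crop(s,220,340,180,280,6,"s7")
E
```

```text
time: 6.2
eef_pos: [0.5117, -0.1914, 0.1083]
ee_rot: [[0.363, -0.932, 0.0], [-0.932, -0.363, -0.0], [0.0, -0.0, -1.0]]
force: [-2.0, -0.6, -2.6]
grip_width: 0.0313
[-1.99457331 -0.60852594 -2.55886507] [-0.19260356  0.6037056   0.02292684] 0.031311823715546534
time: 6.83
eef_pos: [0.5168, -0.1894, 0.1183]
ee_rot: [[0.363, -0.932, -0.001], [-0.932, -0.363, -0.0], [-0.0, 0.001, -1.0]]
force: [-5.6, -0.6, 1.0]
grip_width: 0.0313
[-5.63076873 -0.57033032  0.98564219] [-0.54527992  1.47933491  0.01703106] 0.03126515389168252
```

View pics/w7.png

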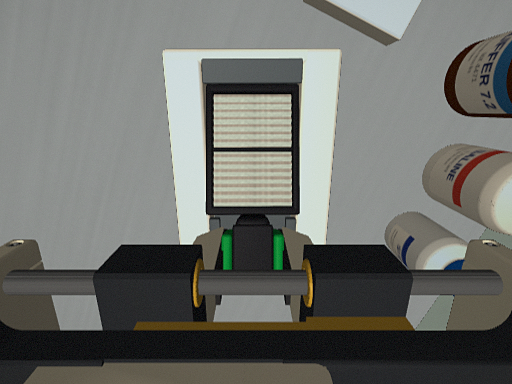

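View pics/s7.png

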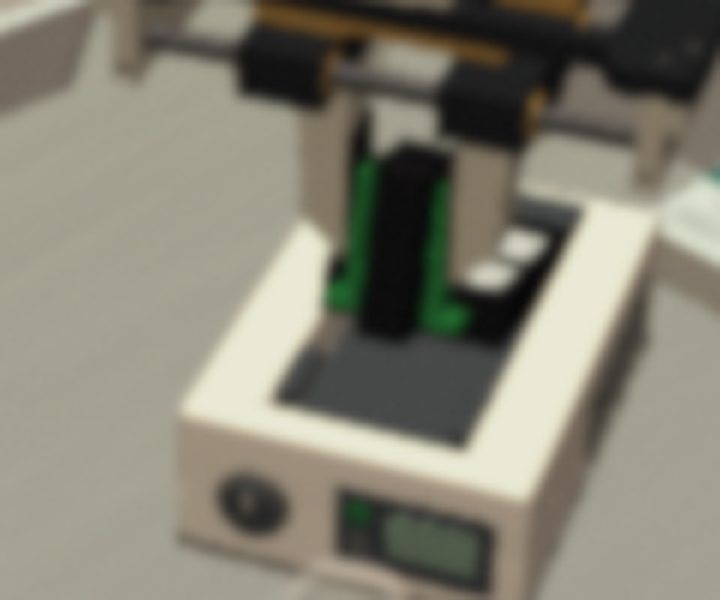

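The cartridge has swung up about 0.33 rad and its frame shoulders are over the rim, at (450,320) in the crop. The lip end is still under the ledge and forces are small. I firm the grip and draw it out along -x.

```bash
python3 -m jog '[[[0,0,0],0],[[0,0,0],0],[[0,0.05,0],0],[[0,0.12,0],0],[[0,0.2,0],0],[[0,0.28,0],0],[[0,0.36,0],0],[[0,0.44,0],0],[[0,0.52,0],0],[[0,0.6,0],0],[[0,0.6,0],0]]' - 40
python3 - <<'E'
from h import *
s=observe();print(s["force"],s["moment"],s["grip_width"])
w=cap("wrist","w8")
E
python3 -m jog '[[[0,0.08,0],0],[[0,0.16,0],0],[[0,0.24,0],0],[[0,0.32,0],0],[[0,0.4,0],0],[[0,0.48,0],0],[[0,0.56,0],0],[[0,0.56,0],0]]'
python3 - <<'E'
from h import *
s=observe();print(s["force"],s["moment"],s["grip_width"])
w=cap("wrist","w9");s=cap("scene","s9")
crop(s,220,340,180,280,6,"s9")
E
```

```text
time: 7.85
eef_pos: [0.5028, -0.1947, 0.118]
ee_rot: [[0.363, -0.932, -0.0], [-0.932, -0.363, 0.0], [-0.0, 0.0, -1.0]]
force: [0.4, 0.7, -1.5]
grip_width: 0.0295
[ 0.40809155  0.69921031 -1.53230234] [-0.08143141  0.17187017  0.03855881] 0.02952055889023556
time: 8.57
eef_pos: [0.4897, -0.1999, 0.118]
ee_rot: [[0.363, -0.932, -0.0], [-0.932, -0.363, 0.0], [-0.0, 0.0, -1.0]]
force: [0.2, 0.8, -1.9]
grip_width: 0.0299
[ 0.21001199  0.75323123 -1.8984831 ] [-0.08310812  0.2643096   0.04095688] 0.029893467986113656
```

View pics/w9.png

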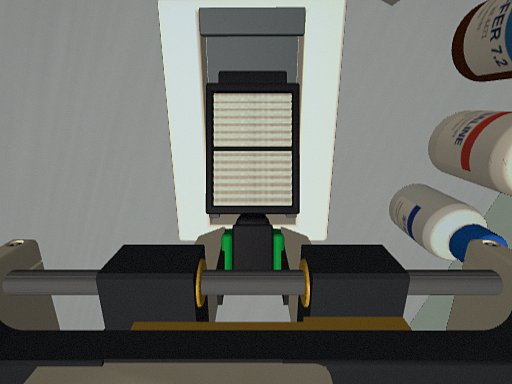

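View pics/s9.png

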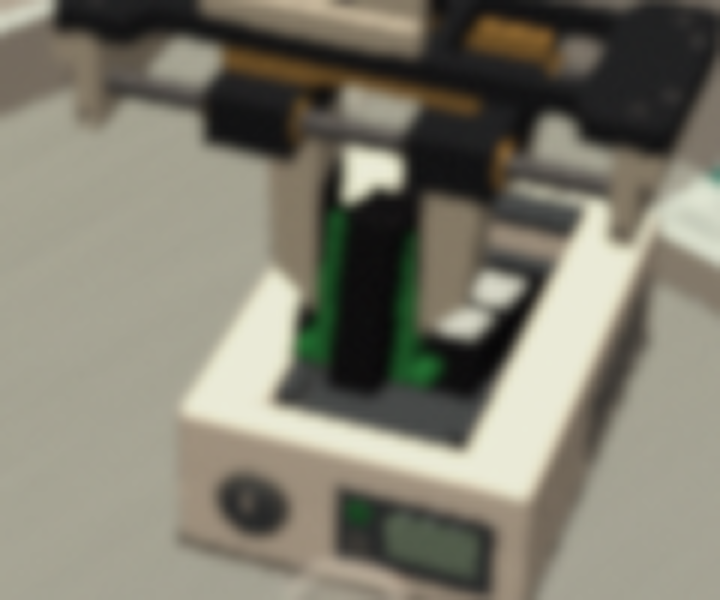

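The lip, whose edge is at row 75, is clear of the ledge, which ends at row 35. I lift.

```bash
python3 -m jog '[[[0,0,-0.1],0],[[0,0,-0.3],0],[[0,0,-0.6],0],[[0,0,-1],0],[[0,0,-1.4],0],[[0,0,-1.8],0],[[0,0,-2.2],0],[[0,0,-2.6],0],[[0,0,-3],0],[[0,0,-3.4],0],[[0,0,-3.8],0],[[0,0,-4.2],0],[[0,0,-4.5],0],[[0,0,-4.7],0],[[0,0,-4.8],0],[[0,0,-4.8],0]]'
python3 - <<'E'
from h import *
s=observe();print(s["force"],s["moment"],s["grip_width"],s["joints"])
w=cap("wrist","w10");s=cap("scene","s10");t=cap("top","t10")
E
```

```text
time: 10.0
eef_pos: [0.4904, -0.1996, 0.2384]
ee_rot: [[0.364, -0.932, 0.001], [-0.932, -0.364, -0.0], [0.0, -0.001, -1.0]]
force: [1.0, 0.1, -2.8]
grip_width: 0.0296
[ 1.04101309  0.12120848 -2.75341309] [-0.0877598   0.20449869 -0.04725922] 0.02958229752925483 [-18.11153377  19.27894698  45.70373236 106.23657778 -15.70307851
  60.93781623 -34.97490869]
```

View pics/w10.png

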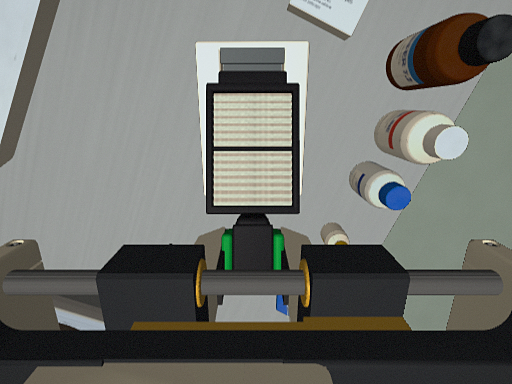

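View pics/s10.png

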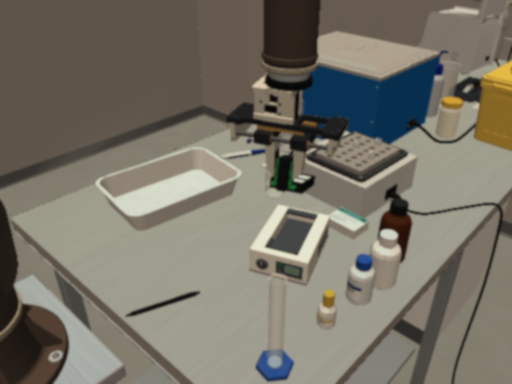

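The cartridge is held steadily at about 0.33 rad tilt, with the sampler empty at (290,243). I'll measure the tray from two views, then carry it across.

```bash
python3 - <<'E'
from h import *
s=cap("scene")
crop(s,85,250,140,230,4,"s11")
plan([.481,.183,.24],-96.1)
E
```

```text
time 10.2 pos [ 0.4899 -0.1995  0.2375] ang -68.69 units [-14.38  -5.23  -0.1 ] spin 4.57 alt 4.57
```

View pics/s11.png

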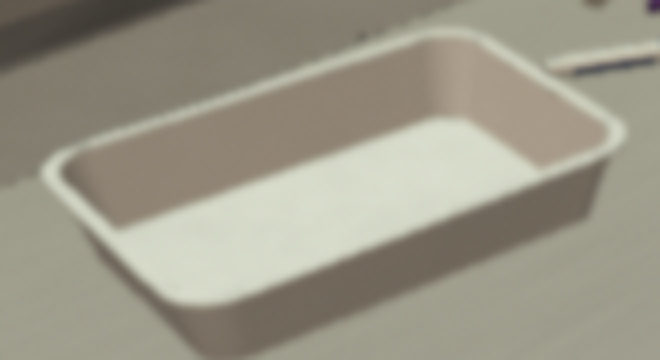

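```bash
python3 - <<'E'
from h import *
s=cap("scene");t=cap("top")
f=lambda p,x0,y0,k:((p[0]+.5)/k-.5+x0,(p[1]+.5)/k-.5+y0)
for n,a,b in[("floorTL",(178,97),(448,117)),("rimBL",(35,540),(45,172)),("rimTR",(450,95),(627,130)),("rimTL",(125,45),(440,28))]:
    A=f(a,85,140,4);B=f(b,85,140,4);X,r=tri(ray(t,*A),ray(s,*B));print(n,X.round(4),np.round(r,4))
E
python3 -m jog '[[[-0.2,-0.1,0],0.1],[[-0.6,-0.2,0],0.2],[[-1.2,-0.4,0],0.4],[[-2,-0.7,0],0.6],[[-2.8,-1,0],0.9],[[-3.6,-1.3,0],1.1],[[-4.4,-1.6,0],1.4],[[-5.2,-1.9,0],1.6],[[-6,-2.2,0],1.9],[[-6.8,-2.5,0],2.2],[[-7.6,-2.8,0],2.4],[[-8.4,-3.1,0],2.7],[[-9.2,-3.4,0],2.9],[[-10,-3.6,0],3.2],[[-10.8,-3.9,0],3.4],[[-11.6,-4.2,0],3.7],[[-12.3,-4.5,0],3.9],[[-12.9,-4.7,0],4.1],[[-13.4,-4.9,0],4.3],[[-13.7,-5,0],4.4]]'
python3 - <<'E'
from h import *
plan([.481,.183,.24],-96.1)
E
```

```text
floorTL [0.6543 0.2478 0.0008] [0.0011 0.0011]
rimBL [0.3792 0.2993 0.054 ] [0.0033 0.0033]
rimTR [0.6405 0.0594 0.0686] [0.0002 0.0002]
rimTL [0.6718 0.265  0.0573] [0.005 0.005]
time: 11.97
eef_pos: [0.4817, 0.1671, 0.2377]
ee_rot: [[-0.088, -0.996, -0.0], [-0.996, 0.088, 0.0], [-0.0, 0.0, -1.0]]
force: [-0.3, 0.8, -2.2]
grip_width: 0.0299
time 11.97 pos [0.4817 0.1671 0.2377] ang -95.06 units [-0.63  0.08 -0.09] spin 0.17 alt 0.17
```

The tray's floor measures about 0–7 mm and its rim about 57–69 mm. That's rough because the corners are rounded, but consistent with the text. I lower to just above floor contact.

```bash
python3 -m jog '[[[-0.3,0,0.2],0.1],[[-0.6,0.1,0.6],0.2],[[-0.6,0.1,1.2],0.2],[[-0.6,0.1,1.9],0.2],[[-0.6,0.1,2.6],0.2],[[-0.6,0.1,3.3],0.2],[[-0.6,0.1,3.9],0.2],[[-0.6,0.1,4.4],0.2],[[-0.6,0.1,4.8],0.2],[[-0.6,0.1,5.1],0.2],[[-0.6,0.1,5.3],0.2],[[-0.6,0.1,5.4],0.2],[[-0.6,0.1,5.4],0.2]]'
python3 - <<'E'
from h import *
s=observe();print(s["force"],s["moment"],s["grip_width"])
w=cap("wrist","w12");s=cap("scene","s12");t=cap("top","t12")
crop(s,80,260,60,230,4,"s12")
E
```

```text
time: 13.05
eef_pos: [0.481, 0.1799, 0.1027]
ee_rot: [[-0.11, -0.994, -0.0], [-0.994, 0.11, -0.0], [0.0, 0.0, -1.0]]
force: [-0.5, 0.2, -1.1]
grip_width: 0.0297
[-0.50966273  0.20986968 -1.12311057] [-0.04626279  0.21227294  0.01203214] 0.029698284289027044
```

View pics/w12.png

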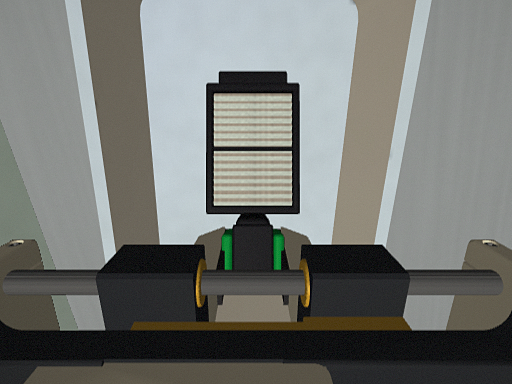

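View pics/s12.png

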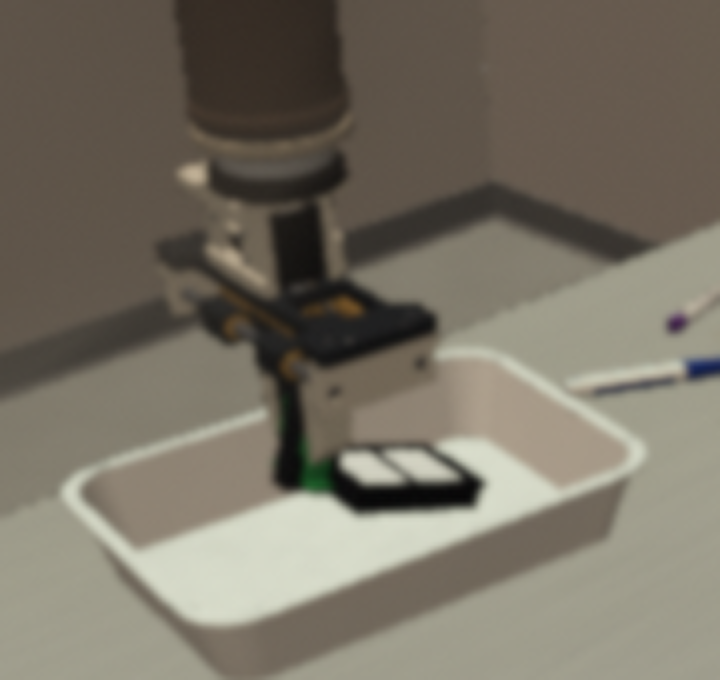

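View pics/t12.png

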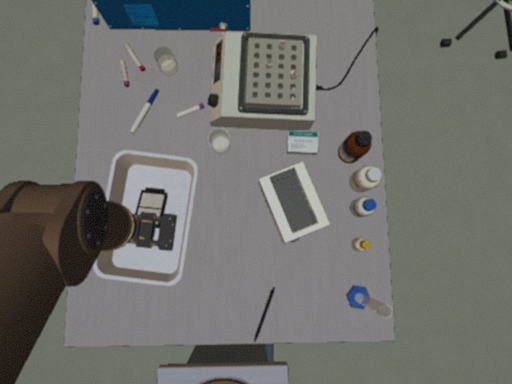

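It is centred in the tray, between floor edges at columns 143 and 358 in the wrist view. I ease the grip to 22 N and lower so the far edge touches, then follow the arc to lay it flat.

```bash
python3 -m jog '[[[0,0,0.1],0],[[0,0,0.25],0],[[0,0,0.4],0],[[0,0,0.55],0],[[0,0.02,0.7],0],[[0,0.09,0.8],0],[[0,0.16,0.9],0],[[0,0.24,1.0],0],[[0,0.32,1.1],0],[[0,0.39,1.19],0],[[0,0.39,1.19],0]]' - 22
python3 - <<'E'
from h import *
s=observe();print(s["force"],s["moment"],s["grip_width"])
w=cap("wrist","w13");s=cap("scene");crop(s,80,260,60,230,4,"s13")
E
```

```text
time: 14.12
eef_pos: [0.4708, 0.1811, 0.0729]
ee_rot: [[-0.11, -0.994, -0.0], [-0.994, 0.11, -0.0], [0.0, 0.0, -1.0]]
force: [1.0, -0.7, -1.1]
grip_width: 0.032
[ 1.01862065 -0.6856761  -1.10861058] [-0.01943295 -0.15411558  0.04648516] 0.031963310631530906
```

View pics/w13.png

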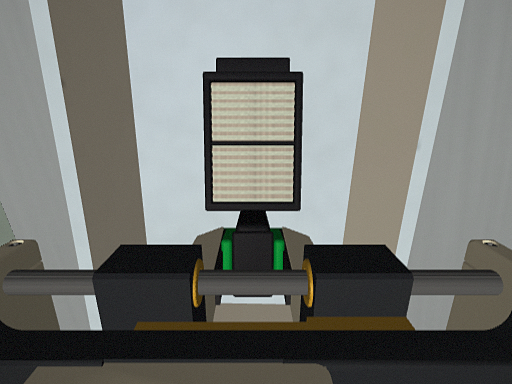

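View pics/s13.png

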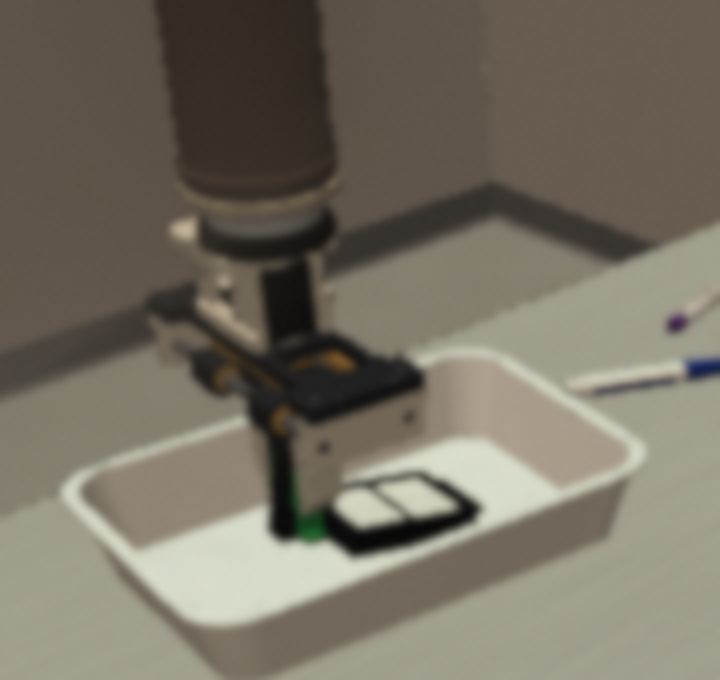

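The far edge touches and the cartridge is turning back in the pads (its edge moved from row 90 to row 72). I continue down to flat.

```bash
python3 -m jog '[[[0,0.06,0.1],0],[[0,0.12,0.2],0],[[0,0.18,0.31],0],[[0,0.25,0.41],0],[[0,0.3,0.52],0],[[0,0.36,0.62],0],[[0,0.41,0.72],0],[[0,0.44,0.78],0],[[0,0.44,0.78],0]]'
python3 - <<'E'
from h import *
s=observe();print(s["force"],s["moment"],s["grip_width"])
w=cap("wrist","w14");s=cap("scene");crop(s,80,260,60,230,4,"s14")
E
```

```text
time: 14.97
eef_pos: [0.4601, 0.1822, 0.0534]
ee_rot: [[-0.11, -0.994, -0.0], [-0.994, 0.11, -0.0], [0.0, 0.0, -1.0]]
force: [0.4, -1.1, -0.3]
grip_width: 0.032
[ 0.4150045  -1.13916264 -0.29703451] [-0.06890184 -0.07560728  0.0060622 ] 0.032023150854763066
```

View pics/w14.png

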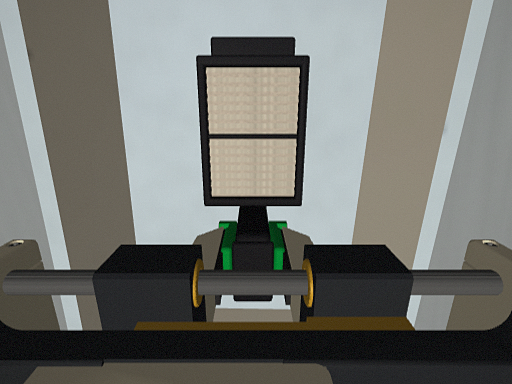

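View pics/s14.png

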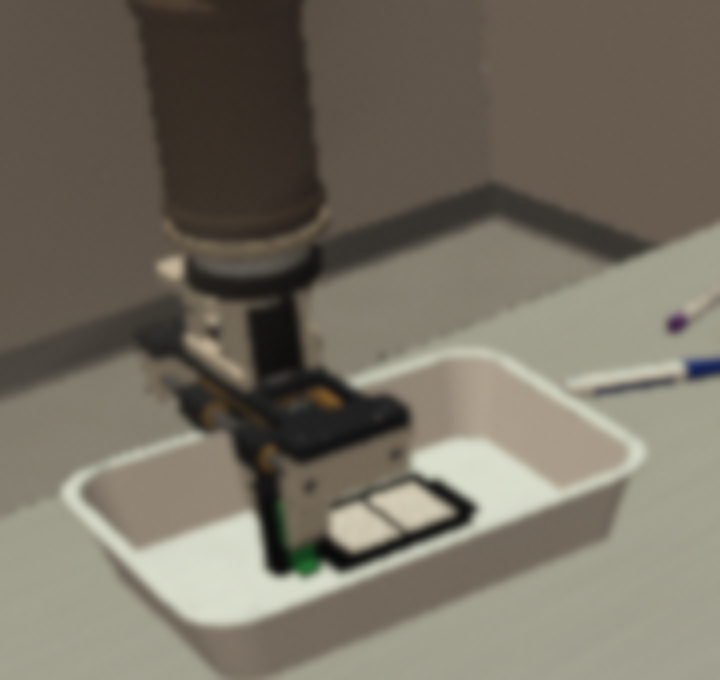

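The cartridge is practically level. The frame spans rows 55–206, against 53–205 when it was home at the same relative height. I go a last 1.5 mm down and let go.

```bash
python3 -m jog '[[[0,0.02,0.03],0],[[0,0.03,0.06],0],[[0,0.03,0.06],0],[[0,0.03,0.06],0]]'
python3 -m jog '[[[0,0,0],0],[[0,0,0],0],[[0,0,0],0],[[0,0,0],0],[[0,0,0],0],[[0,0,0],0],[[0,0,0],0],[[0,0,0],0]]' 75 10
python3 - <<'E'
from h import *
s=observe();print(s["force"],s["moment"],s["grip_width"])
w=cap("wrist","w15")
E
```

```text
time: 15.4
eef_pos: [0.4597, 0.1824, 0.0523]
ee_rot: [[-0.11, -0.994, 0.0], [-0.994, 0.11, 0.0], [-0.0, -0.0, -1.0]]
force: [-0.4, -0.6, -0.3]
grip_width: 0.0317
time: 16.07
eef_pos: [0.4596, 0.1824, 0.0522]
ee_rot: [[-0.11, -0.994, -0.0], [-0.994, 0.11, 0.0], [-0.0, 0.0, -1.0]]
force: [0.0, 0.1, -0.8]
grip_width: 0.0741
[ 0.01320758  0.1014213  -0.83495937] [-0.03950493  0.19180812  0.00621334] 0.0741486079977775
```

View pics/w15.png

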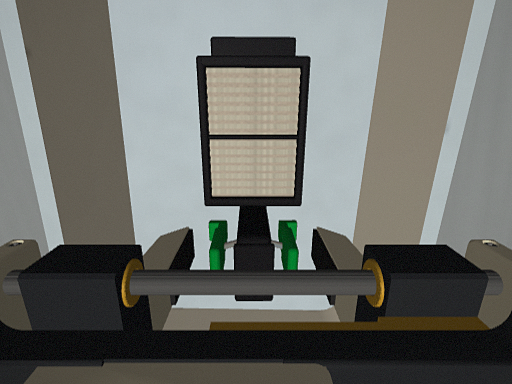

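The tabs at (217,245) and (288,245) have sprung out and the fingers are clear of them. I retreat straight up.

```bash
python3 -m jog '[[[0,0,-0.2],0],[[0,0,-0.6],0],[[0,0,-1.2],0],[[0,0,-2],0],[[0,0,-3],0],[[0,0,-4],0],[[0,0,-5],0],[[0,0,-6],0],[[0,0,-7],0],[[0,0,-7.5],0],[[0,0,-7.8],0],[[0,0,-8],0],[[0,0,-8],0],[[0,0,-8],0]]'
python3 - <<'E'
from h import *
w=cap("wrist","w16");s=cap("scene","s16");t=cap("top","t16")
crop(s,80,260,100,230,4,"s16b")
for p in ((296,206),(297,234)): pass
E
```

```text
time: 17.28
eef_pos: [0.4592, 0.1823, 0.2518]
ee_rot: [[-0.109, -0.994, -0.001], [-0.994, 0.109, -0.0], [0.0, 0.001, -1.0]]
force: [-0.4, 0.4, 0.2]
grip_width: 0.075
```

View pics/w16.png

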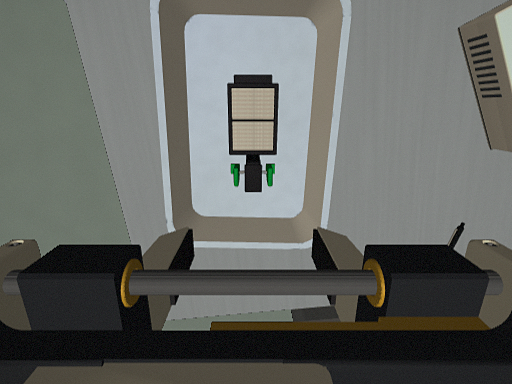

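View pics/s16.png

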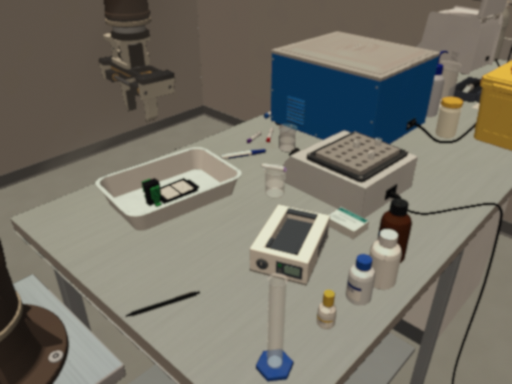

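View pics/s16b.png

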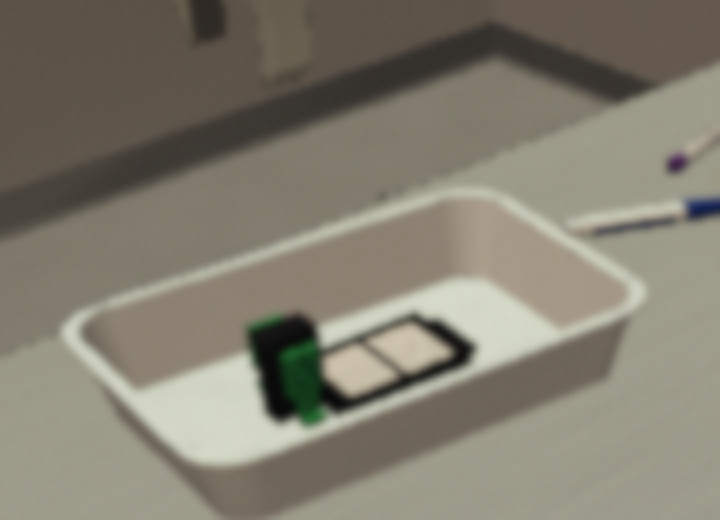

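View pics/t16.png

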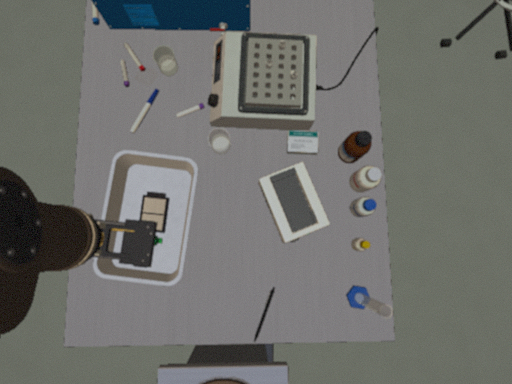

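The cartridge lies flat in mid-tray with its tabs upright and sprung out. The tray, beaker (220,140), slide box (303,143), blue cap (368,206) and yellow cap (364,244) are at the same pixels as at the start. I hand the job in.

```bash
python3 - <<'E'
from station import workorder, observe
print(observe()["time"], workorder.sign_off())
E
```

```text
the job is handed in; nothing more can be done
17.4333 None
```

The filter cartridge is out of the sampler and lying flat in the middle of the white tray with its tabs upward. I handed the job in at 17.4 s; the hand-in reports no verdict.

- **How it came out:** I pinched both tabs at 25 N while the cartridge was home and swung the tab end up about 0.33 rad around the ledge. I then drew it about 28 mm along -x and lifted it off. The highest of the forces I read between moves was about 9 N, at the pinch.
- **How it went down:** I carried it to the tray, let the far edge touch first, lowered the tab end along an arc to flat, and released it.
- **Last checks:** The final pictures show the cartridge centred and looking level, with both tabs sprung out. The gripper was clear of everything. The tray, beaker, both bottles and slide box are at the same pixels as at the start.
- **Weaker evidence:** The 0.33 rad tilt comes from how far the arm moved, and I judged that the cartridge lies level by eye. My two-view heights for the tray were rough because its corners are rounded: floor about 1 mm where the text says 5 to 9, rim 54 to 69 mm where it says 59. The placing showed no sign of this error, with contact forces staying near 1 N.

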